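# Seat the tube carousel on the mixer

### The job

The white tube carousel on the mixer sits raised because its notch is not over the red drive pin. With a fingertip against its teal posts, lightly turn the plate until the notch meets the pin, then press the plate straight down on its middle until it is fully home, and move clear. Do not pinch or lean on the posts, do not lift the carousel, and leave everything else where it stands.

Things in the scene. Friction and masses are not known exactly. Their poses are not given: they have to be found in the camera images.
- carousel_turn (a joint): rotation of the carousel plate, rad. 0 or any multiple of 2 pi = notch exactly over the pin; grows counter-clockwise seen from above. Turns either way without stops, against light friction (0.04 N m, about 0.8 N at a post), and stays where it is left. The notch clears the pin within about 0.05 rad (4 mm at the rim) either side
- carousel_press (a joint): how far the plate is pressed down its snug spindle, m. 0 = raised (as found), 0.010 = fully home. It stays at the height it is left at; 3 to 5 N moves it down. Unless the notch is over the pin, the plate lands on the pin after 1.5 mm and gives only 1 or 2 mm more under a hard press. Negative = pulled up off the mixer (not wanted)
- carousel_posts: three upright teal posts fixed on the white plate, for light sideways pushing: squeezing or leaning on them with over 15 N fails. 14 mm in diameter, 30 mm tall above the plate's top, on a 50 mm radius circle. Origin on the spindle axis at the plate's underside (72 mm above the table raised, 62 mm home); x axis points to the notch, z up; posts at 60, 180 and 300 deg counter-clockwise from x
- notch (a point): middle of the notch's mouth, on the rim 76 mm from the spindle axis, level with the plate's top. The white plate is a disc 152 mm in diameter, 10 mm thick; the notch is a straight slot 18 mm wide, running from the rim in to 28 mm from the axis, with a red painted line along each edge
- pin_top (a point): point on the flat top of the fixed red drive pin, on its centre line 76 mm from the spindle axis. The pin is a bar 10 mm wide, standing 10.5 mm above the deck and lying radially from 30 to 84 mm from the axis; its outer 8 mm shows beyond the raised plate's rim, with a small red square on the deck just outside it
- plate_centre (a point): centre of the plate's flat top face, on the spindle axis, inside a painted grey circle of 44 mm diameter: a good place to press (82 mm above the table while raised, 72 mm when home). A fingertip has 43 mm of free radius here between the posts
- post1 (a point): centre of the top of the post 60 degrees counter-clockwise from the notch (112 mm above the table while raised)
- post2 (a point): centre of the top of the post opposite the notch
- post3 (a point): centre of the top of the post 60 degrees clockwise from the notch
- mixer: benchtop tube mixer: white case 200 x 200 mm with a grey deck 60 mm above the table, fixed to the table; origin under its centre, below the spindle axis; its x axis points from the spindle to the pin
- sample_pot: small white sample pot with a teal screw cap, 28 mm diameter, 42 mm tall, standing loose on a corner of the mixer's deck (deck 60 mm above the table); origin under its centre. Bystander: leave alone
- tape_yellow: roll of yellow tape lying flat, 90 mm outside diameter, 30 mm high; origin under its centre. Bystander, close beside the mixer
- swab_jar: clear jar with a white cap, 52 mm diameter, 75 mm tall; origin under its centre. Bystander, close beside the mixer
- water_bottle: clear bottle with a blue cap, 62 mm diameter, 190 mm tall; origin under its centre. Bystander
- sanitiser: clear bottle with a blue label and white cap, 60 mm diameter, 160 mm tall; origin under its centre. Bystander
- tape_red: roll of red tape lying flat, 100 mm outside diameter, 45 mm high; origin under its centre. Bystander
- tube_rack: white block rack 90 x 130 mm holding teal-capped tubes, 58 mm tall; origin under its centre. Bystander

How it is judged (in metres and radians):
At the end, for the whole second after the job is handed in: The carousel plate is pressed at least 8.5 mm of its 10 mm down, its notch around the pin (notch and pin_top within 6 mm, seen from above), and it is at rest (value of joint carousel_press above 0.0085 m and horizontal distance between notch and pin_top below 0.006 m and velocity of joint carousel_press below 0.003 m/s and velocity of joint carousel_turn between -0.05 and 0.05 rad/s); the robot touches nothing.
It fails at once if the posts are pinched, leaned on or shoved with more than 15 N (contact force between the fingers and carousel_posts above 15 N).
It fails at once if the carousel is lifted more than 5 mm above where it was found (value of joint carousel_press below -0.005 m).
It fails at once if a bystander is moved more than 20 mm or tipped over (distance of any of sample_pot, tape_yellow, swab_jar, water_bottle, sanitiser, tape_red, tube_rack from where it was at the start of the episode above 0.02 m or angle between any of sample_pot, tape_yellow, swab_jar, water_bottle, sanitiser, tape_red, tube_rack's own z axis and vertical above 0.5 rad).
It also fails if it takes over 54 s, if anything falls off the work surface, if the arm or the gripper's body presses on something with over 40 N, if the wrist force passes 120 N, or if a joint passes its speed limit or range.

### The arm

A 6-joint arm with a two-finger parallel gripper is mounted at the origin on the work surface. World frame = base frame: x ahead of the robot, y to its left, z up, the work surface at z = 0. Lengths are in mm, angles in rad, forces in N, time in s.
With the tool pointing down it reaches from about 275 to 750 mm from the base axis. Payload 10.2 kg.
Tool frame: the origin (TCP) lies at the very end of the fingers, on their centre line; the grasp point (between the pads) lies 19 mm behind it (ctrl.tcp_to_grasp is the distance from the TCP to the grasp point, in mm); z points along the fingers, y is the direction in which the jaws open and shut (so a half turn about z gives the same grasp; the last joint's range is limited). The gripper opens to 85 mm and grips with 20 to 120 N. Pads are 22 mm wide; open, the fingers measure 114 mm over their backs; the gripper's body (76 mm by 85 mm) begins 54 mm behind the grasp point. The pads swing forward as they close: fully open they stand 13 mm farther back than shut.
Start: joints at [-1.395, 0.313, 1.498, -0, 1.331, -0.223], TCP at [203.852, -483.813, 231.294] pointing down, gripper open.
Joint ranges: [-2.94, 2.94], [-0.97, 2.17], [0.19, 2.56], [-1.23, 4.37], [0.02, 3.11], [-2.88, 2.88]. Speed limits (rad/s): [2.39, 2.39, 3.01, 3.14, 3.14, 3.14].

### API

Orientations are given as a unit quaternion [w, x, y, z].
In Python, from rig import ctrl, cams, job gives the robot as it stands. The module is installed in compiled form; this text tells all that it offers.
- The arm moves only by the tool drive_tool, never from a script. Its arguments are lists of equal length, an entry for each row: "gripper": the opening, from 0 (shut) to 1 (fully open); "dp": the shift along the tool's x, y, z normalised to -1 to 1, where 1 is 0.2 m, a list of three; "twist": the turn about the tool's z normalised to -1 to 1, where 1 is 90 degrees. In form: {"gripper": [gripper, ...], "dp": [[tx, ty, tz], ...], "twist": [twist, ...]}. A call has 1 to 20 rows; each row is the pose to reach, as a shift and turn from the pose commanded when the call began, along the tool's axes at that moment; what a row does not reach only later rows make up. A row lasts 1/10 s, in which the tool goes at most 50 mm and 8.59 degrees, less where a joint would pass 70% of its speed; a pose out of reach is approached as far as the arm can. A call with a number of a shift or a turn outside -1 to 1 is refused whole. A call with a gripper value outside its range is refused whole. The fingers move at their own pace and stop on an object; "newtons" is the grip in N (left out, the last holds). Time passes only in rows, so rows that repeat a pose let the fingers close. It gives the time, the measured TCP pose, the force and the opening at its end, in the units of the state.
- ctrl.sense(): the state, without advancing time (a new reading comes with each control period).
- cams.capture(name): name is "side" or "top"; returns a dict with "pixels" (384x512x3 uint8, red, green, blue), "camera_matrix" (3x3 intrinsics, pixels), "xyz" and "orientation" of the camera in the world. Camera axes: x right, y down, z forward; pixel columns grow to the right and rows downward; lengths in mm; the calibration is good to about 2 mm. A picture is of the moment at which its call begins. There is no depth.
- job.finish_job(): hands the job in, once; it reports no verdict.
The state is a dict: "time_s": time; "joints": joint angles; "dq": joint speeds; "tau": joint torques, N m; "eef_pos": TCP position; "ee_rot": TCP orientation; "force": force on the tool from outside, world axes, zero at the start; "wrist_torque": the same for the moment, N m; "grip_width": opening from 0.0 (shut) to 1.0 (fully open).
Only numpy, scipy, OpenCV 4.12 (cv2) and the standard library are available. Lean on these libraries where they do the work, as an engineer would, in place of code of your own. Each camera call takes 0.05 s, during which the arm holds its last target.

## Working session

There is one attempt and no reset: what is moved stays moved. The work goes in short steps, Python scripts to look and compute and a tool call to move; the robot and the scene stay as the last step left them, time stands still between calls to the robot, and variables do not carry over. Pictures are saved under pics/ and viewed, and the job is handed in when it is done.

Besides the shell and the picture viewer there is one more tool, called after ">>>" by a JSON object that holds its "op" and its "data", one argument or row to a line. drive_tool: Moves the arm, as the interface text tells. Scaled input: -1 to 1 covers 0.2 m each way for a shift and 90 degrees each way for a turn. Its arguments: {"type":"object","properties":{"gripper":{"type":"array","items":{"type":"number"}},"dp":{"type":"array","items":{"type":"array","items":{"type":"number"}}},"twist":{"type":"array","items":{"type":"number"}},"newtons":{"type":"number"}},"required":["gripper","dp","twist"]}

```bash
mkdir -p pics
python3 - <<'E'
from rig import ctrl,cams
import cv2
print(ctrl.sense())
for n in("top","side"):
    c=cams.capture(n); cv2.imwrite(f"pics/{n}0.png",c["pixels"][:,:,::-1]); print(n,c["camera_matrix"],c["xyz"],c["orientation"])
E
```

```text
{'time_s': 0.0, 'joints': array([-1.39537976e+00,  3.13462614e-01,  1.49844926e+00,  1.57138681e-05,
        1.33098382e+00, -2.23386130e-01]), 'dq': array([-9.60083082e-04, -8.92470284e-04, -4.32424071e-04, -8.08205024e-05,
        8.05742692e-05, -1.65858734e-04]), 'tau': array([ 1.15076720e-03, -4.12276375e+01, -2.59739202e+01, -1.17862696e-04,
        4.20832264e-03,  9.24959778e-06]), 'eef_pos': array([ 203.81882772, -483.5429726 ,  230.72403234]), 'ee_rot': array([-6.51151374e-04,  9.80185498e-01,  1.98080702e-01,  2.32537846e-05]), 'force': array([-0.28046698, -0.09985217, -0.52095216]), 'wrist_torque': array([ 0.02594526, -0.00790421,  0.0380019 ]), 'grip_width': 0.9984534005955814}
top [[366.85060514   0.         255.80059716]
 [  0.         366.85060514 190.85727826]
 [  0.           0.           1.        ]] [ 308.38074048    3.27436959 1284.50545297] [-0.0795616   0.74036093 -0.66336461  0.07404754]
side [[465.4452032    0.         255.2091195 ]
 [  0.         465.4452032  194.31791017]
 [  0.           0.           1.        ]] [436.04930052 930.115706   913.85768253] [ 0.03722061 -0.05966333  0.91317685 -0.40145106]
```

View pics/top0.png

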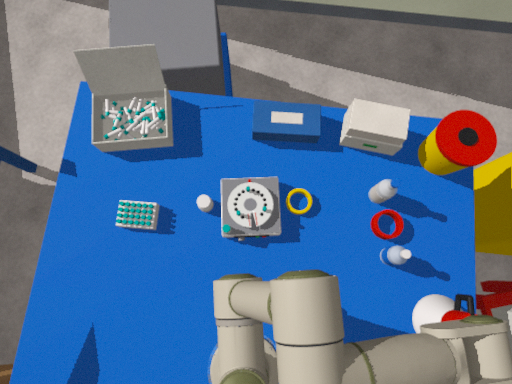

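View pics/side0.png

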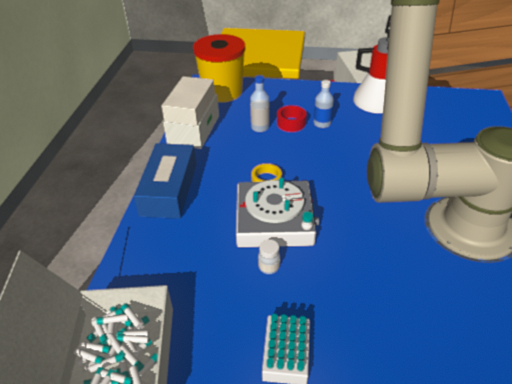

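The mixer is at about (250,205) in the top view and (275,205) in the side view. I'll zoom in on both.

```bash
cat > h.py <<'E'
import numpy as np,cv2
from scipy.spatial.transform import Rotation as R
def rot(q): return R.from_quat([q[1],q[2],q[3],q[0]]).as_matrix()
def ray(c,u,v,z):
    K=c["camera_matrix"];M=rot(c["orientation"]);d=M@np.linalg.solve(K,[u,v,1.]);o=np.array(c["xyz"])
    return o+d*(z-o[2])/d[2]
def proj(c,p):
    K=c["camera_matrix"];M=rot(c["orientation"]);q=K@(M.T@(np.array(p)-c["xyz"]));return q[:2]/q[2]
def crop(c,u0,v0,w,h,s,fn):
    im=c["pixels"][v0:v0+h,u0:u0+w,::-1]
    cv2.imwrite(fn,cv2.resize(im,None,fx=s,fy=s,interpolation=cv2.INTER_CUBIC))
E
python3 - <<'E'
from rig import ctrl,cams
from h import *
t=cams.capture("top");s=cams.capture("side")
crop(t,210,168,80,75,8,"pics/t1.png");crop(s,225,165,100,85,7,"pics/s1.png")
print(ray(t,250,205,82),ray(s,275,201,82))
E
```

```text
[523.37430953  41.31321696  82.        ] [524.09768406  51.3764893   82.        ]
```

View pics/t1.png

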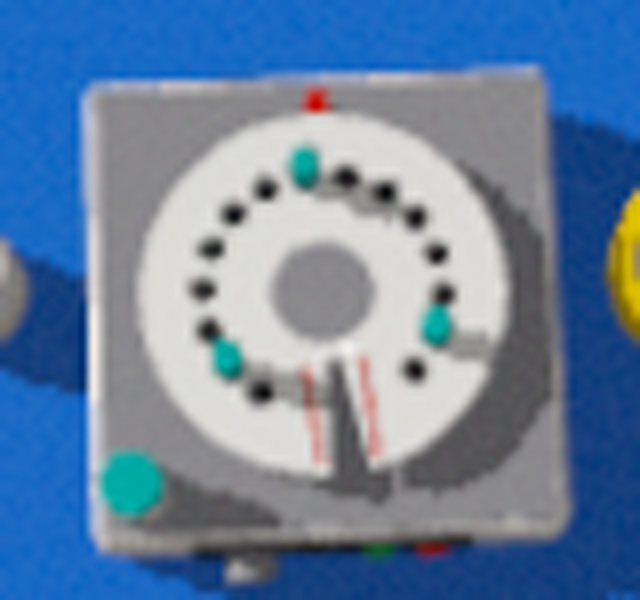

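View pics/s1.png

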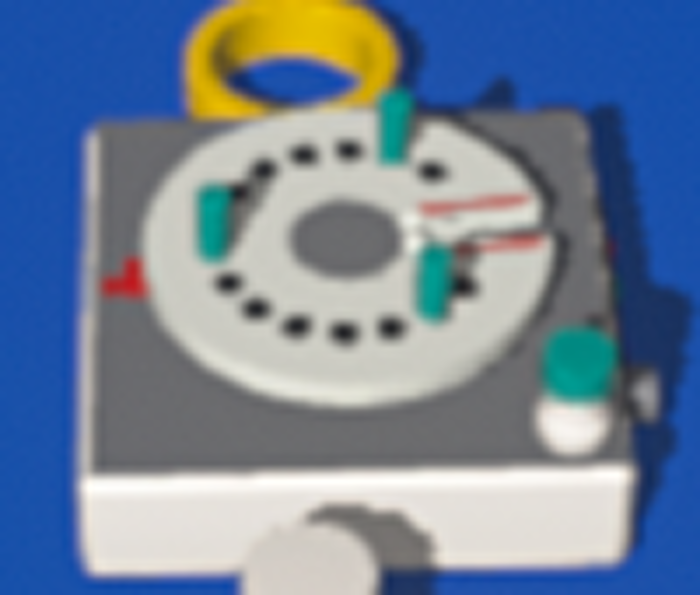

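Run:
```python
from rig import ctrl,cams
from h import *
t=cams.capture("top");s=cams.capture("side")
T=lambda x,y,z: ray(t,(x+.5)/8-.5+210,(y+.5)/8-.5+168,z)
S=lambda x,y,z: ray(s,(x+.5)/7-.5+225,(y+.5)/7-.5+165,z)
c=T(322.5,292,82);c2=S(346,239,82)
print("centre",c,c2)
def rep(n,p,c):
    d=p-c;print(n,p.round(1),"r",np.hypot(*d[:2]).round(1),"ang",np.degrees(np.arctan2(d[1],d[0])).round(1))
rep("pin T",T(316,101,66),c);rep("pin S",S(124,280,66),c2)
rep("notch out T",T(348,460,82),c);rep("notch in T",T(334,363,82),c)
rep("notch out S",S(535,220,82),c2);rep("notch in S",S(440,225,82),c2)
for n,x,y in(("p2",306,155),("pL",223,352),("pR",437,320)):rep(n+" T",T(x,y,112),c)
for n,x,y in(("p2",213,190),("pR",398,95),("pL",435,252)):rep(n+" S",S(x,y,112),c2)
rep("pot",T(132,484,102),c)
for n,x,y in(("c1",88,90),("c2",545,70),("c3",570,535),("c4",100,548)):rep(n,T(x,y,60),c)
st=ctrl.sense();print(rot(st["ee_rot"]).round(3))
```

```text
centre [526.47940587  42.08315323  82.        ] [527.63572404  43.00926309  82.        ]
pin T [611.6  54.7  66. ] r 86.1 ang 8.4
pin S [609.9  58.3  66. ] r 83.7 ang 10.5
notch out T [457.9  23.8  82. ] r 71.0 ang -165.1
notch in T [497.3  34.   82. ] r 30.3 ang -164.5
notch out S [458.3  24.3  82. ] r 71.8 ang -164.9
notch in S [493.5  31.2  82. ] r 36.2 ang -160.9
p2 T [577.   54.3 112. ] r 52.0 ang 13.5
pL T [492.2  78.3 112. ] r 49.9 ang 133.5
pR T [514.7  -6.3 112. ] r 49.8 ang -103.7
p2 S [575.6  54.5 112. ] r 49.4 ang 13.5
pR S [513.5  -6.7 112. ] r 51.7 ang -105.8
pL S [491.9  78.  112. ] r 50.0 ang 135.6
pot [436.2 109.  102. ] r 112.4 ang 143.5
c1 [607.2 153.   60. ] r 137.2 ang 54.0
c2 [637.6 -41.6  60. ] r 139.2 ang -37.0
c3 [439.6 -71.2  60. ] r 142.8 ang -127.5
c4 [412.8 122.6  60. ] r 139.3 ang 144.7
[[ 0.922  0.388 -0.   ]
 [ 0.388 -0.922  0.   ]
 [ 0.    -0.    -1.   ]]
```

```bash
cat >> h.py <<'E'
C=np.array([527.,42.5])
def rel(p0,yaw0,p1,yaw1):
    """tool down; tool x at yaw, y = yaw-90, z down -> dp,twist normalised"""
    d=np.array(p1,float)-p0;a=np.radians(yaw0)
    tx=np.cos(a)*d[0]+np.sin(a)*d[1];ty=np.sin(a)*d[0]-np.cos(a)*d[1]
    return [round(float(v)/200,3) for v in (tx,ty,-d[2])],round(-(yaw1-yaw0)/90,3)
def tip(th,z,r=47.): return np.array([C[0]+r*np.cos(np.radians(th)),C[1]+r*np.sin(np.radians(th)),z])
E
python3 - <<'E'
from h import *
p=np.array([203.85,-483.81,231.29]);y=22.85
for z in(300,):
  print(tip(-141,z),rel(p,y,tip(-141,z),-51))
from scipy.optimize import fsolve
E
```

```text
[490.47413981  12.92194162 300.        ] ([2.285, -1.732, -0.344], 0.821)
```

>>> {"op": "drive_tool", "data": {
  "gripper": [0,0,0,0,0,0,0,0,0,0],
  "dp": [
    [0,0,-0.344],
    [0,0,-0.344],
    [0.2,-0.15,-0.344],
    [0.4,-0.3,-0.344],
    [0.6,-0.45,-0.344],
    [0.8,-0.6,-0.344],
    [0.8,-0.6,-0.344],
    [0.8,-0.6,-0.344],
    [0.8,-0.6,-0.344],
    [0.8,-0.6,-0.344]
  ],
  "twist": [0,0,0,0,0,0,0,0,0,0]
}}

```text
time_s: 1.3
eef_pos: [304.2, -312.0, 299.9]
ee_rot: [-0.0, 0.98, 0.197, -0.0]
force: [-0.3, 0.0, -0.6]
grip_width: -0.001
```

>>> {"op": "drive_tool", "data": {
  "gripper": [0,0,0,0,0,0,0,0],
  "dp": [
    [0.2,-0.15,0],
    [0.4,-0.3,0],
    [0.6,-0.45,0],
    [0.8,-0.6,0],
    [0.8,-0.6,0],
    [0.8,-0.6,0],
    [0.8,-0.6,0],
    [0.8,-0.6,0]
  ],
  "twist": [0,0,0,0,0,0,0,0]
}}

```text
time_s: 2.1
eef_pos: [405.1, -139.8, 300.0]
ee_rot: [-0.0, 0.98, 0.197, -0.0]
force: [0.0, -0.7, 0.7]
grip_width: -0.001
```

>>> {"op": "drive_tool", "data": {
  "gripper": [0,0,0,0,0,0,0,0,0,0,0,0,0,0],
  "dp": [
    [0.2,-0.15,0],
    [0.4,-0.3,0],
    [0.6,-0.45,0],
    [0.685,-0.532,0],
    [0.685,-0.532,0],
    [0.685,-0.532,0],
    [0.685,-0.532,0],
    [0.685,-0.532,0],
    [0.685,-0.532,0],
    [0.685,-0.532,0],
    [0.685,-0.532,0],
    [0.685,-0.532,0],
    [0.685,-0.532,0],
    [0.685,-0.532,0]
  ],
  "twist": [0.08,0.16,0.24,0.32,0.4,0.48,0.56,0.64,0.72,0.8,0.821,0.821,0.821,0.821]
}}

```text
time_s: 3.5
eef_pos: [490.5, 12.3, 300.1]
ee_rot: [0.0, 0.902, -0.431, -0.0]
force: [0.2, 0.1, -0.2]
grip_width: 0.001
```

Run:
```python
from rig import ctrl,cams
from h import *
s=ctrl.sense();M=rot(s["ee_rot"])
print(s["time_s"],s["eef_pos"],s["joints"],s["grip_width"],s["force"],np.degrees(np.arctan2(M[1,0],M[0,0])))
t=cams.capture("side");crop(t,175,60,200,190,3,"pics/s2.png")
```

```text
3.5 [490.48996097  12.34863937 300.06513567] [-2.14126664e-01  1.94165059e-01  1.47177840e+00 -2.81039945e-05
  1.47571665e+00  2.24762412e+00] 0.0013798672581762793 [ 0.24618882  0.13786912 -0.20088935] -51.047777168105966
```

View pics/s2.png

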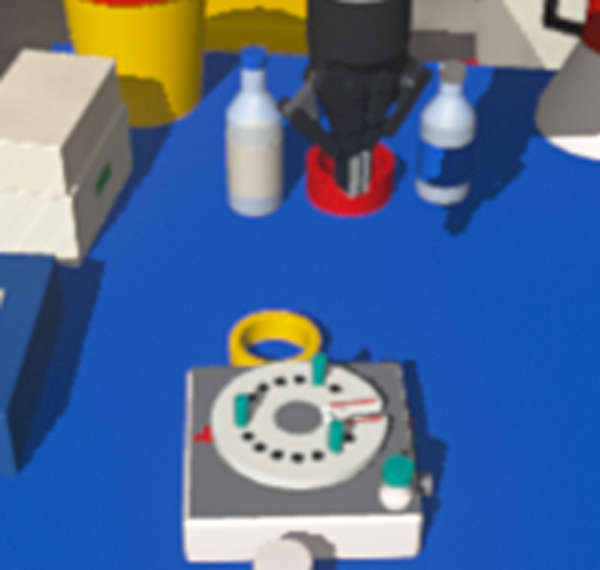

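The gripper, seen with its tip at about (357,193) in the crop, is shut and over the mixer. Next I lower it beside the post.

>>> {"op": "drive_tool", "data": {
  "gripper": [0,0,0,0,0,0,0,0],
  "dp": [
    [0,0,0.2],
    [0,0,0.4],
    [0,0,0.6],
    [0,0,0.75],
    [0,0,0.85],
    [0,0,0.85],
    [0,0,0.85],
    [0,0,0.85]
  ],
  "twist": [0,0,0,0,0,0,0,0]
}}

```text
time_s: 4.35
eef_pos: [491.2, 12.7, 131.5]
ee_rot: [-0.0, 0.902, -0.431, 0.001]
force: [-0.2, -0.2, 0.0]
grip_width: -0.001
```

Run:
```python
from rig import ctrl,cams
from h import *
s=ctrl.sense();print(s["eef_pos"],s["force"])
for n,b in(("top",(190,150,120,110)),("side",(205,110,140,140))):
  t=cams.capture(n);crop(t,*b,4,f"pics/{n}3.png");u=proj(t,s["eef_pos"]);print(n,u,(u-b[:2])*4)
```

```text
[491.21944453  12.70242771 131.45512601] [-0.18840162 -0.15060702  0.00219502]
top [257.63647659 213.10258357] [270.54590637 252.4103343 ]
side [289.43651039 177.90832515] [337.74604155 271.63330061]
```

View pics/side3.png

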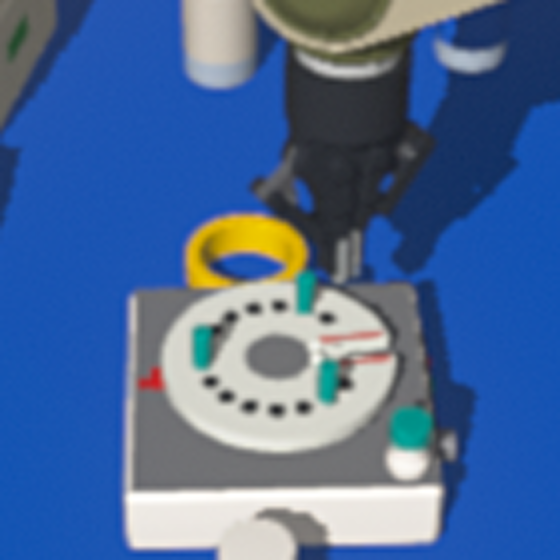

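View pics/top3.png

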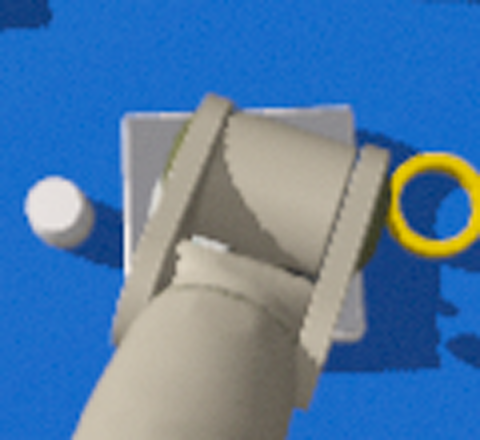

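The tip is at about (342,278) in the side crop, close to the predicted (338,272), and clear of the posts. I'll lower it to z=90.

>>> {"op": "drive_tool", "data": {
  "gripper": [0,0,0,0,0,0],
  "dp": [
    [0,0,0.1],
    [0,0,0.17],
    [0,0,0.2],
    [0,0,0.2],
    [0,0,0.2],
    [0,0,0.2]
  ],
  "twist": [0,0,0,0,0,0]
}}

```text
time_s: 5.05
eef_pos: [490.9, 12.8, 90.9]
ee_rot: [-0.0, 0.902, -0.431, 0.001]
force: [0.3, -0.4, -0.9]
grip_width: 0.003
```

Run:
```python
from rig import ctrl
from h import *
s=ctrl.sense();print(s["eef_pos"],s["force"])
def seg(a,b,n,end=2):
    D=[];T=[]
    for i in range(1,n+1):
        th=a+(b-a)*i/n; d,t=rel(tip(a,90),a+90,tip(th,90),th+90);D.append(d);T.append(t)
    D+= [D[-1]]*end;T+=[T[-1]]*end
    print(D);print(T,len(T))
seg(-141,-71,16);seg(-71,-1,16);seg(-1,39,10)
```

```text
[490.90858561  12.7828823   90.87130535] [ 0.31111883 -0.36989247 -0.86844772]
[[0.018, -0.001, -0.0], [0.036, -0.003, -0.0], [0.053, -0.006, -0.0], [0.071, -0.011, -0.0], [0.088, -0.017, -0.0], [0.104, -0.024, -0.0], [0.12, -0.033, -0.0], [0.135, -0.042, -0.0], [0.149, -0.053, -0.0], [0.163, -0.065, -0.0], [0.175, -0.078, -0.0], [0.186, -0.092, -0.0], [0.197, -0.107, -0.0], [0.206, -0.122, -0.0], [0.214, -0.138, -0.0], [0.221, -0.155, -0.0], [0.221, -0.155, -0.0], [0.221, -0.155, -0.0]]
[-0.049, -0.097, -0.146, -0.194, -0.243, -0.292, -0.34, -0.389, -0.438, -0.486, -0.535, -0.583, -0.632, -0.681, -0.729, -0.778, -0.778, -0.778] 18
[[0.018, -0.001, -0.0], [0.036, -0.003, -0.0], [0.053, -0.006, -0.0], [0.071, -0.011, -0.0], [0.088, -0.017, -0.0], [0.104, -0.024, -0.0], [0.12, -0.033, -0.0], [0.135, -0.042, -0.0], [0.149, -0.053, -0.0], [0.163, -0.065, -0.0], [0.175, -0.078, -0.0], [0.186, -0.092, -0.0], [0.197, -0.107, -0.0], [0.206, -0.122, -0.0], [0.214, -0.138, -0.0], [0.221, -0.155, -0.0], [0.221, -0.155, -0.0], [0.221, -0.155, -0.0]]
[-0.049, -0.097, -0.146, -0.194, -0.243, -0.292, -0.34, -0.389, -0.438, -0.486, -0.535, -0.583, -0.632, -0.681, -0.729, -0.778, -0.778, -0.778] 18
[[0.016, -0.001, -0.0], [0.033, -0.002, -0.0], [0.049, -0.005, -0.0], [0.065, -0.009, -0.0], [0.08, -0.014, -0.0], [0.096, -0.02, -0.0], [0.11, -0.028, -0.0], [0.125, -0.036, -0.0], [0.138, -0.045, -0.0], [0.151, -0.055, -0.0], [0.151, -0.055, -0.0], [0.151, -0.055, -0.0]]
[-0.044, -0.089, -0.133, -0.178, -0.222, -0.267, -0.311, -0.356, -0.4, -0.444, -0.444, -0.444] 12
```

>>> {"op": "drive_tool", "data": {
  "gripper": [0,0,0,0,0,0,0,0,0,0,0,0,0,0,0,0,0,0],
  "dp": [
    [0.018,-0.001,0],
    [0.036,-0.003,0],
    [0.053,-0.006,0],
    [0.071,-0.011,0],
    [0.088,-0.017,0],
    [0.104,-0.024,0],
    [0.12,-0.033,0],
    [0.135,-0.042,0],
    [0.149,-0.053,0],
    [0.163,-0.065,0],
    [0.175,-0.078,0],
    [0.186,-0.092,0],
    [0.197,-0.107,0],
    [0.206,-0.122,0],
    [0.214,-0.138,0],
    [0.221,-0.155,0],
    [0.221,-0.155,0],
    [0.221,-0.155,0]
  ],
  "twist": [-0.049,-0.097,-0.146,-0.194,-0.243,-0.292,-0.34,-0.389,-0.438,-0.486,-0.535,-0.583,-0.632,-0.681,-0.729,-0.778,-0.778,-0.778]
}}

```text
time_s: 6.85
eef_pos: [542.5, -2.0, 90.4]
ee_rot: [0.0, 0.986, 0.164, 0.0]
force: [-1.0, -0.1, 0.0]
grip_width: -0.002
```

Run:
```python
from rig import ctrl,cams
from h import *
s=ctrl.sense();print(s["time_s"],s["eef_pos"],s["force"],s["joints"])
print(tip(-71,90))
b=(205,110,140,140)
t=cams.capture("side");crop(t,*b,4,"pics/side4.png")
```

```text
6.85 [542.45079227  -2.03398899  90.39887481] [-1.02989233 -0.07559135  0.00957569] [-2.19833051e-01  5.01123867e-01  1.61816242e+00  2.48546375e-05
  1.02179813e+00  1.02168012e+00]
[542.30170326  -1.93937305  90.        ]
```

View pics/side4.png

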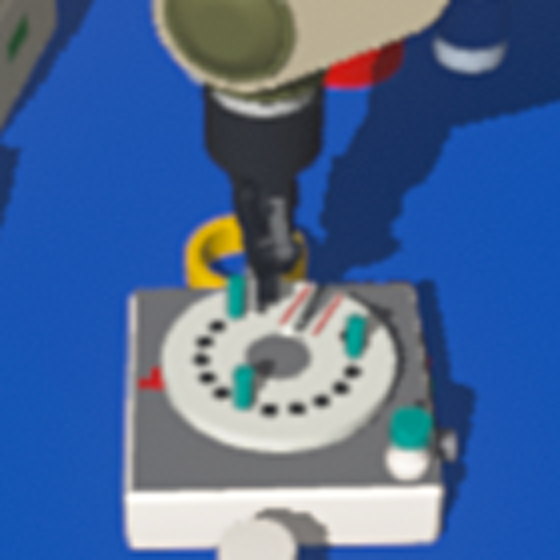

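The plate has turned CCW about 55°. The post is at (236,295), the fingertip sits just behind it at (268,305), and the force is 1 N. I'll continue the push.

>>> {"op": "drive_tool", "data": {
  "gripper": [0,0,0,0,0,0,0,0,0,0,0,0,0,0,0,0,0,0],
  "dp": [
    [0.018,-0.001,0],
    [0.036,-0.003,0],
    [0.053,-0.006,0],
    [0.071,-0.011,0],
    [0.088,-0.017,0],
    [0.104,-0.024,0],
    [0.12,-0.033,0],
    [0.135,-0.042,0],
    [0.149,-0.053,0],
    [0.163,-0.065,0],
    [0.175,-0.078,0],
    [0.186,-0.092,0],
    [0.197,-0.107,0],
    [0.206,-0.122,0],
    [0.214,-0.138,0],
    [0.221,-0.155,0],
    [0.221,-0.155,0],
    [0.221,-0.155,0]
  ],
  "twist": [-0.049,-0.097,-0.146,-0.194,-0.243,-0.292,-0.34,-0.389,-0.438,-0.486,-0.535,-0.583,-0.632,-0.681,-0.729,-0.778,-0.778,-0.778]
}}

```text
time_s: 8.7
eef_pos: [574.0, 41.6, 90.2]
ee_rot: [-0.0, 0.714, 0.7, 0.0]
force: [-0.1, -0.2, 0.4]
grip_width: 0.0
```

Run:
```python
from rig import ctrl,cams
from h import *
s=ctrl.sense();print(s["time_s"],s["eef_pos"],s["force"],s["joints"])
print(tip(-1,90))
b=(205,110,140,140)
t=cams.capture("side");crop(t,*b,4,"pics/side5.png")
```

```text
8.7 [574.01365439  41.62163283  90.15486225] [-0.12656875 -0.1890749   0.36437071] [-1.31117743e-01  5.64444966e-01  1.51202074e+00  5.49617599e-05
  1.06514694e+00 -1.10998300e-01]
[573.99284167  41.6797369   90.        ]
```

View pics/side5.png

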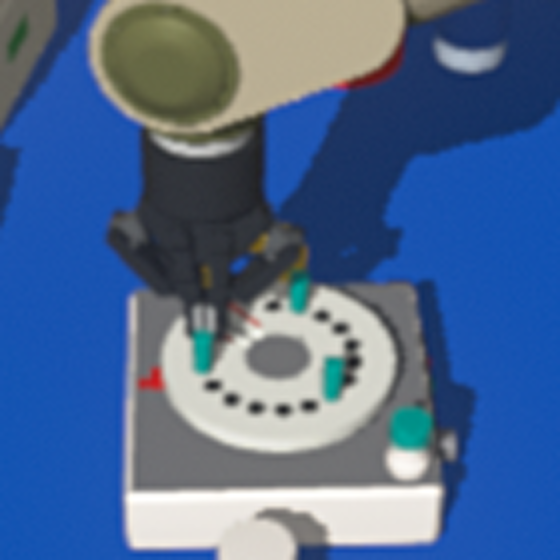

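The pushed post now has its top at about (203,335), and the tip is right behind it. I'll measure the post angles.

Run:
```python
from rig import cams
from h import *
t=cams.capture("side");crop(t,225,160,85,75,9,"pics/side6.png")
```

```text
(no output)
```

View pics/side6.png

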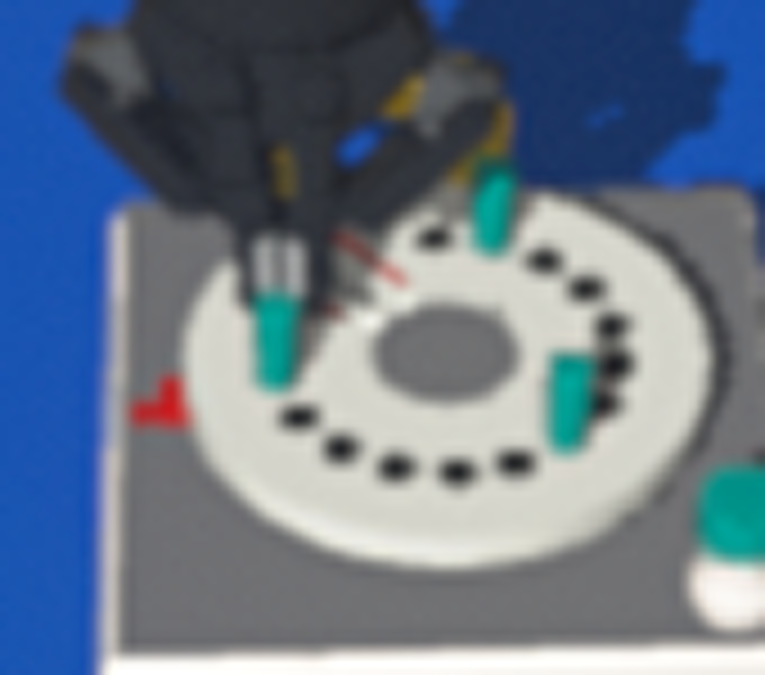

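Run:
```python
from rig import cams
from h import *
s=cams.capture("side")
S=lambda x,y,z: ray(s,(x+.5)/9-.5+225,(y+.5)/9-.5+160,z)
c=S(445,353,82);print(c)
for n,x,y,z,o in(("A",276,300,112,60),("B",496,168,112,-60),("C",572,360,112,180),("Ab",276,380,84,60),("Bb",492,246,84,-60),("Cb",568,444,84,180)):
    p=S(x,y,z);d=p[:2]-(c[:2]);a=np.degrees(np.arctan2(d[1],d[0]));print(n,p.round(1),np.hypot(*d).round(1),a.round(1),"notch",((a-o+180)%360-180).round(1))
```

```text
[527.60908393  43.25143889  82.        ]
A [574.4  58.9 112. ] 49.4 18.5 notch -41.5
B [518.1  -5.8 112. ] 50.0 -100.9 notch -40.9
C [488.8  73.9 112. ] 49.5 141.7 notch -38.3
Ab [574.5  62.5  84. ] 50.7 22.3 notch -37.7
Bb [518.6  -2.8  84. ] 46.9 -101.1 notch -41.1
Cb [488.7  78.8  84. ] 52.7 137.6 notch -42.4
```

Run:
```python
from h import *
a,n=-1,11
D=[];T=[]
for i in range(1,n+1):
    th=a+4*i; d,t=rel(tip(a,90),a+90,tip(th,90),th+90);D.append(d);T.append(t)
print(D);print(T)
```

```text
[[0.016, -0.001, -0.0], [0.033, -0.002, -0.0], [0.049, -0.005, -0.0], [0.065, -0.009, -0.0], [0.08, -0.014, -0.0], [0.096, -0.02, -0.0], [0.11, -0.028, -0.0], [0.125, -0.036, -0.0], [0.138, -0.045, -0.0], [0.151, -0.055, -0.0], [0.163, -0.066, -0.0]]
[-0.044, -0.089, -0.133, -0.178, -0.222, -0.267, -0.311, -0.356, -0.4, -0.444, -0.489]
```

>>> {"op": "drive_tool", "data": {
  "gripper": [0,0,0,0,0,0,0,0,0,0,0,0,0,0],
  "dp": [
    [0.016,-0.001,0],
    [0.033,-0.002,0],
    [0.049,-0.005,0],
    [0.065,-0.009,0],
    [0.08,-0.014,0],
    [0.096,-0.02,0],
    [0.11,-0.028,0],
    [0.125,-0.036,0],
    [0.138,-0.045,0],
    [0.151,-0.055,0],
    [0.163,-0.066,0],
    [0.163,-0.066,0],
    [0.163,-0.066,0],
    [0.163,-0.066,0]
  ],
  "twist": [-0.044,-0.089,-0.133,-0.178,-0.222,-0.267,-0.311,-0.356,-0.4,-0.444,-0.489,-0.489,-0.489,-0.489]
}}

```text
time_s: 10.25
eef_pos: [561.5, 74.3, 90.1]
ee_rot: [-0.0, 0.4, 0.917, -0.0]
force: [0.2, -0.4, 0.7]
grip_width: -0.002
```

Run:
```python
from rig import ctrl,cams
from h import *
s=ctrl.sense();print(s["time_s"],s["eef_pos"],s["force"],s["joints"],tip(43,90))
t=cams.capture("side");crop(t,225,160,85,75,9,"pics/side7.png")
```

```text
10.25 [561.50674651  74.34730161  90.05257595] [ 0.24999182 -0.44388526  0.65652171] [-7.51669405e-02  5.47218235e-01  1.54174362e+00  1.97340892e-05
  1.05275348e+00 -8.23976967e-01] [561.37362398  74.55392292  90.        ]
```

View pics/side7.png

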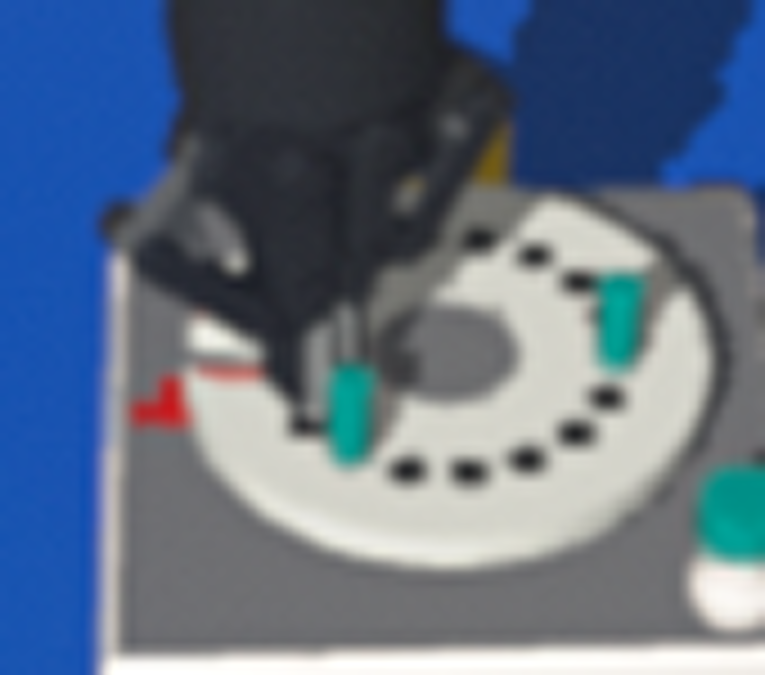

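Run:
```python
from rig import cams
from h import *
s=cams.capture("side")
S=lambda x,y,z: ray(s,(x+.5)/9-.5+225,(y+.5)/9-.5+160,z)
c=S(445,353,82);print(c)
for n,x,y,z,o in(("A",351,372,112,60),("post2",622,283,112,180),("edge",195,372,82,0),("edgein",260,372,82,0),("Ab",349,457,84,60),("p2b",616,360,84,180),("pin",172,412,70.5,0),("pinsq",147,413,60,0)):
    p=S(x,y,z);d=p[:2]-(c[:2]);a=np.degrees(np.arctan2(d[1],d[0]));print(n,p.round(1),np.hypot(*d).round(1),a.round(1),"notch",((a-o+180)%360-180).round(1))
```

```text
[527.60908393  43.25143889  82.        ]
A [549.5  86.  112. ] 48.1 62.9 notch 2.9
post2 [477.4  40.2 112. ] 50.3 -176.6 notch 3.4
edge [598.7  59.8  82. ] 72.9 13.1 notch 13.1
edgein [579.9  57.6  82. ] 54.2 15.3 notch 15.3
Ab [549.6  91.4  84. ] 53.0 65.4 notch 5.4
p2b [478.   42.5  84. ] 49.6 -179.2 notch 0.8
pin [605.   65.3  70.5] 80.4 15.9 notch 15.9
pinsq [614.3  55.9  60. ] 87.6 8.3 notch 8.3
```

>>> {"op": "drive_tool", "data": {
  "gripper": [0,0,0,0,0,0,0,0,0,0,0,0,0,0,0],
  "dp": [
    [0.004,0,0],
    [0.008,0,0],
    [0.012,-0.001,0],
    [0.016,-0.001,0],
    [0.016,-0.001,0],
    [0.016,-0.001,0],
    [0,0,0],
    [-0.02,0,0],
    [-0.02,0,-0.05],
    [-0.02,0,-0.2],
    [-0.02,0,-0.4],
    [-0.02,0,-0.6],
    [-0.02,0,-0.8],
    [-0.02,0,-0.9],
    [-0.02,0,-0.9]
  ],
  "twist": [-0.011,-0.022,-0.033,-0.044,-0.044,-0.044,-0.044,-0.044,-0.044,-0.044,-0.044,-0.044,-0.044,-0.044,-0.044]
}}

```text
time_s: 11.85
eef_pos: [565.0, 71.5, 274.0]
ee_rot: [0.003, 0.367, 0.93, 0.001]
force: [1.1, 0.1, -0.4]
grip_width: 0.003
```

Run:
```python
from rig import ctrl,cams
from h import *
s=ctrl.sense();print(s["time_s"],s["eef_pos"],s["force"])
t=cams.capture("side");crop(t,225,160,85,75,9,"pics/side8.png")
t=cams.capture("top");crop(t,210,168,80,75,8,"pics/top8.png")
```

```text
11.85 [565.0394139   71.50471482 274.00992649] [ 1.09153256  0.06256955 -0.36393507]
```

View pics/side8.png

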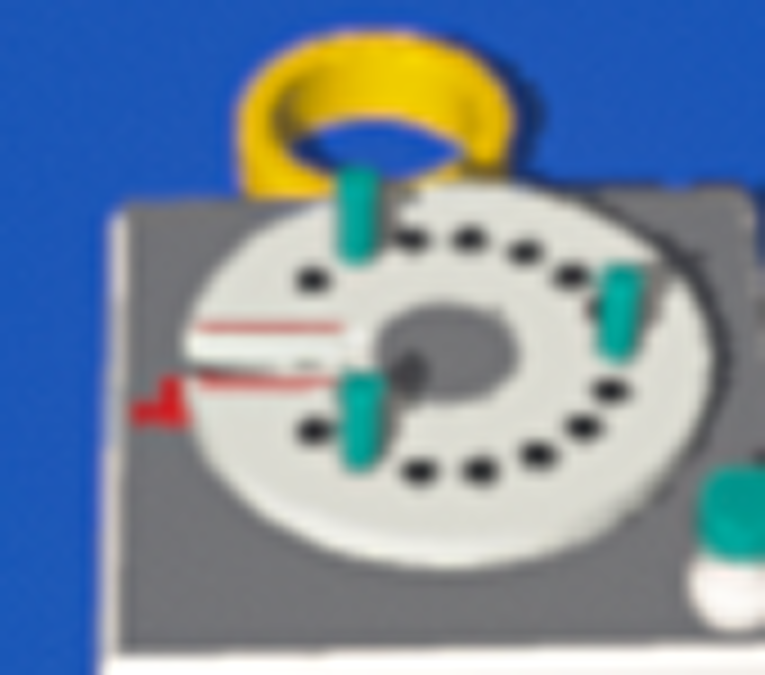

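View pics/top8.png

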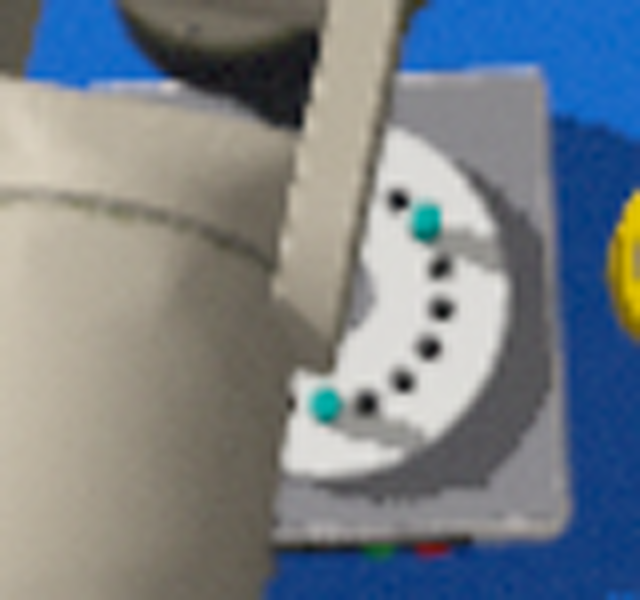

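Run:
```python
from rig import cams
from h import *
s=cams.capture("side");t=cams.capture("top")
S=lambda x,y,z: ray(s,(x+.5)/9-.5+225,(y+.5)/9-.5+160,z)
T=lambda x,y,z: ray(t,(x+.5)/8-.5+210,(y+.5)/8-.5+168,z)
c=S(445,353,82)
def r(n,p,o,c):
    d=p[:2]-(c[:2]);a=np.degrees(np.arctan2(d[1],d[0]));print(n,p.round(1),np.hypot(*d).round(1),a.round(1),"notch",((a-o+180)%360-180).round(1))
for n,x,y,z,o in(("A",363,379,112,60),("post2",624,270,112,180),("p3",361,173,112,-60),("Ab",361,463,84,60),("p2b",616,354,84,180),("p3b",358,256,84,-60),("nout",197,356,82,0),("nin",332,355,82,0)):r(n,S(x,y,z),o,c)
c=np.array([526.5,42.1])
for n,x,y,o in(("p3",426,219,-60),("p2",325,403,180)):r(n+"T",T(x,y,112),o,c)
# where pin top should project for mixer angle 8.6
for ang in (7,8.6,10):
  a=np.radians(ang)
  for rr,z in((84,70.5),(76,70.5),(90,60)):
    q=proj(s,[527.6+rr*np.cos(a),43.2+rr*np.sin(a),z]);print(ang,rr,((q-[225,160]+.5)*9-.5).round())
```

```text
A [545.8  88.5 112. ] 48.8 68.1 notch 8.1
post2 [477.3  34.6 112. ] 51.1 -170.3 notch 9.7
p3 [557.3   1.  112. ] 51.7 -54.9 notch 5.1
Ab [545.9  93.4  84. ] 53.4 69.9 notch 9.9
p2b [478.2  40.   84. ] 49.5 -176.2 notch 3.8
p3b [557.7   6.3  84. ] 47.6 -50.8 notch 9.2
nout [599.1  53.   82. ] 72.2 7.8 notch 7.8
nin [560.1  48.   82. ] 32.9 8.2 notch 8.2
p3T [555.8   2.5 112. ] 49.2 -53.5 notch 6.5
p2T [476.  35. 112.] 51.0 -172.0 notch 8.0
7 84 [158. 382.]
7 76 [185. 382.]
7 90 [139. 408.]
8.6 84 [158. 388.]
8.6 76 [185. 387.]
8.6 90 [139. 414.]
10 84 [158. 393.]
10 76 [185. 392.]
10 90 [139. 419.]
```

The notch is at about 8° and the pin at about 8.5°. I'll swing aside for a clear top view to confirm.

>>> {"op": "drive_tool", "data": {
  "gripper": [0,0,0,0,0,0,0,0],
  "dp": [
    [-0.08,-0.2,0],
    [-0.16,-0.4,0],
    [-0.24,-0.6,0],
    [-0.32,-0.8,0],
    [-0.4,-1,0],
    [-0.4,-1,0],
    [-0.4,-1,0],
    [-0.4,-1,0]
  ],
  "twist": [0,0,0,0,0,0,0,0]
}}

```text
time_s: 12.85
eef_pos: [486.3, -128.4, 269.6]
ee_rot: [-0.001, 0.366, 0.93, 0.0]
force: [0.1, -0.2, 0.2]
grip_width: -0.0
```

Run:
```python
from rig import ctrl,cams
from h import *
s=ctrl.sense();M=rot(s["ee_rot"]);print(s["time_s"],s["eef_pos"],s["force"],np.degrees(np.arctan2(M[1,0],M[0,0])))
t=cams.capture("top");crop(t,210,168,80,75,8,"pics/top9.png")
```

```text
12.85 [ 486.31209075 -128.42850024  269.57942701] [ 0.12601215 -0.16873288  0.16157322] 137.01496061241792
```

View pics/top9.png

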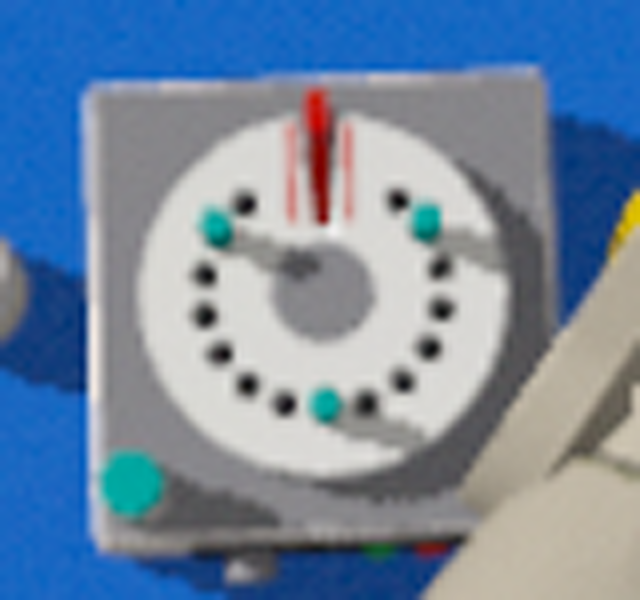

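Run:
```python
from rig import cams
from h import *
t=cams.capture("top");
T=lambda x,y,z: ray(t,(x+.5)/8-.5+210,(y+.5)/8-.5+168,z)
im=cv2.resize(t["pixels"][168:243,210:290].astype(np.float32),None,fx=8,fy=8,interpolation=cv2.INTER_CUBIC)
red=np.clip(im[:,:,0]-im[:,:,1:].max(2),0,None)
c=np.array([526.6,42.1])
def r(n,p):
    d=p[:2]-c;print(n,p.round(1),np.hypot(*d).round(1),np.degrees(np.arctan2(d[1],d[0])).round(2))
for y in range(96,226,12):
    row=red[y,280:360];x=np.arange(280,360)
    def cen(a,b):
        m=(x>=a)&(x<b);w=row[m];return (w*x[m]).sum()/max(w.sum(),1e-6),w.max()
    L,P,Rr=cen(284,300),cen(301,337),cen(338,354)
    print(y,np.round(L,1),np.round(P,1),np.round(Rr,1))
    r(" pin",T(P[0],y,70.5))
    if 125<y<218:r(" notch",T((L[0]+Rr[0])/2,y,82))
```

```text
96 [299.    4.8] [315.9 154. ] [338.3   1.9]
 pin [612.7  54.8  70.5] 87.0 8.4
108 [298.   19.9] [316.4 183.4] [3.38e+02 1.00e-01]
 pin [607.4  54.   70.5] 81.7 8.38
120 [292.   18.6] [317.3 183.3] [345.8  17.5]
 pin [602.3  53.   70.5] 76.4 8.21
132 [291.3  58.8] [318.1 139.9] [346.2  64.6]
 pin [597.1  52.1  70.5] 71.2 8.06
 notch [594.4  51.4  82. ] 68.4 7.79
144 [291.4  53.2] [318.8 126.3] [346.3  69.9]
 pin [591.9  51.2  70.5] 65.9 7.94
 notch [589.2  50.7  82. ] 63.2 7.86
156 [291.6  51.9] [318.2 124. ] [346.4  71.1]
 pin [586.7  50.9  70.5] 60.7 8.29
 notch [584.1  50.1  82. ] 58.0 7.91
168 [291.4  49.1] [318.6 124.1] [346.7  61.4]
 pin [581.5  50.1  70.5] 55.5 8.3
 notch [578.9  49.5  82. ] 52.8 8.04
180 [291.2  62.8] [319.1 120.4] [347.7  52. ]
 pin [576.3  49.3  70.5] 50.3 8.23
 notch [573.8  48.7  82. ] 47.7 7.97
192 [291.3  70.7] [319.8 113.6] [347.6  48.2]
 pin [571.2  48.4  70.5] 45.0 8.05
 notch [568.7  48.2  82. ] 42.5 8.19
204 [291.4  72.8] [320.2 104.4] [347.5  52.6]
 pin [566.   47.7  70.5] 39.8 8.04
 notch [563.6  47.6  82. ] 37.4 8.42
216 [291.6  57.7] [320.9 124.4] [347.7  43.5]
 pin [560.9  46.8  70.5] 34.6 7.76
 notch [558.5  46.9  82. ] 32.2 8.56
```

The notch is aligned to within about 0.3°. Now I move over the middle and press.

Run:
```python
from h import *
print(rel(np.array([486.3,-128.4,269.6]),137.0,[527,42.5,269.6],137))
```

```text
([0.434, 0.764, -0.0], -0.0)
```

>>> {"op": "drive_tool", "data": {
  "gripper": [0,0,0,0,0,0,0],
  "dp": [
    [0.11,0.19,0],
    [0.22,0.38,0],
    [0.33,0.57,0],
    [0.434,0.764,0],
    [0.434,0.764,0],
    [0.434,0.764,0],
    [0.434,0.764,0]
  ],
  "twist": [0,0,0,0,0,0,0]
}}

```text
time_s: 13.65
eef_pos: [526.9, 41.4, 270.0]
ee_rot: [-0.0, 0.367, 0.93, -0.0]
force: [0.7, -0.8, -1.0]
grip_width: -0.002
```

>>> {"op": "drive_tool", "data": {
  "gripper": [0,0,0,0,0,0,0,0,0],
  "dp": [
    [0,0,0.2],
    [0,0,0.4],
    [0,0,0.6],
    [0,0,0.75],
    [0,0,0.85],
    [0,0,0.89],
    [0,0,0.89],
    [0,0,0.89],
    [0,0,0.89]
  ],
  "twist": [0,0,0,0,0,0,0,0,0]
}}

```text
time_s: 14.55
eef_pos: [527.7, 41.5, 93.3]
ee_rot: [0.001, 0.367, 0.93, 0.0]
force: [-1.0, -0.9, 0.0]
grip_width: 0.003
```

>>> {"op": "drive_tool", "data": {
  "gripper": [0,0,0,0,0,0,0],
  "dp": [
    [0,0,0.02],
    [0,0,0.04],
    [0,0,0.05],
    [0,0,0.06],
    [0,0,0.07],
    [0,0,0.07],
    [0,0,0.07]
  ],
  "twist": [0,0,0,0,0,0,0]
}}

```text
time_s: 15.25
eef_pos: [527.1, 41.7, 78.0]
ee_rot: [0.0, 0.367, 0.93, 0.0]
force: [0.7, 0.6, 0.2]
grip_width: -0.001
```

>>> {"op": "drive_tool", "data": {
  "gripper": [0,0,0,0,0,0,0,0],
  "dp": [
    [0,0,0.01],
    [0,0,0.02],
    [0,0,0.026],
    [0,0,0.03],
    [0,0,0.034],
    [0,0,0.036],
    [0,0,0.036],
    [0,0,0.036]
  ],
  "twist": [0,0,0,0,0,0,0,0]
}}

```text
time_s: 16.05
eef_pos: [527.3, 41.7, 72.0]
ee_rot: [0.0, 0.367, 0.93, 0.0]
force: [-4.3, -0.5, 12.5]
grip_width: 0.003
```

>>> {"op": "drive_tool", "data": {
  "gripper": [0,0,0],
  "dp": [
    [0,0,0.006],
    [0,0,0.006],
    [0,0,0.006]
  ],
  "twist": [0,0,0]
}}

```text
time_s: 16.35
eef_pos: [527.3, 41.7, 71.8]
ee_rot: [0.001, 0.367, 0.93, 0.0]
force: [-9.0, 0.5, 23.9]
grip_width: 0.002
```

It has reached a hard stop at 72 mm, which is fully home. I'll lift and move clear.

>>> {"op": "drive_tool", "data": {
  "gripper": [0,0,0,0,0,0,0,0],
  "dp": [
    [0,0,-0.05],
    [0,0,-0.2],
    [0,0,-0.4],
    [0,0,-0.6],
    [0,0,-0.8],
    [0,0,-0.95],
    [0,0,-0.95],
    [0,0,-0.95]
  ],
  "twist": [0,0,0,0,0,0,0,0]
}}

```text
time_s: 17.15
eef_pos: [526.9, 41.7, 259.3]
ee_rot: [-0.0, 0.367, 0.93, -0.0]
force: [-0.4, 0.1, 0.2]
grip_width: -0.003
```

>>> {"op": "drive_tool", "data": {
  "gripper": [0,0,0,0,0,0,0,0,0,0],
  "dp": [
    [-0.08,-0.2,0],
    [-0.16,-0.4,0],
    [-0.24,-0.6,0],
    [-0.32,-0.8,0],
    [-0.4,-1,0],
    [-0.4,-1,0],
    [-0.4,-1,0],
    [-0.4,-1,0],
    [-0.4,-1,0],
    [-0.4,-1,0]
  ],
  "twist": [0,0,0,0,0,0,0,0,0,0]
}}

```text
time_s: 18.15
eef_pos: [449.3, -158.2, 259.5]
ee_rot: [-0.0, 0.366, 0.931, 0.0]
force: [0.1, -0.5, -0.8]
grip_width: 0.002
```

Run:
```python
from rig import ctrl,cams
from h import *
s=ctrl.sense();print(s["time_s"],s["eef_pos"],s["force"],abs(s["dq"]).max())
a=cams.capture("top");b=cams.capture("side")
A=cv2.resize(a["pixels"][168:243,210:290],None,fx=5,fy=5,interpolation=cv2.INTER_CUBIC)
B=cv2.resize(b["pixels"][160:235,225:305],None,fx=5,fy=5,interpolation=cv2.INTER_CUBIC)
cv2.imwrite("pics/fin.png",np.hstack([A,B])[:,:,::-1])
```

```text
18.15 [ 449.25864227 -158.24558638  259.51563197] [ 0.10183281 -0.45914426 -0.81194887] 0.005091934076075233
```

View pics/fin.png

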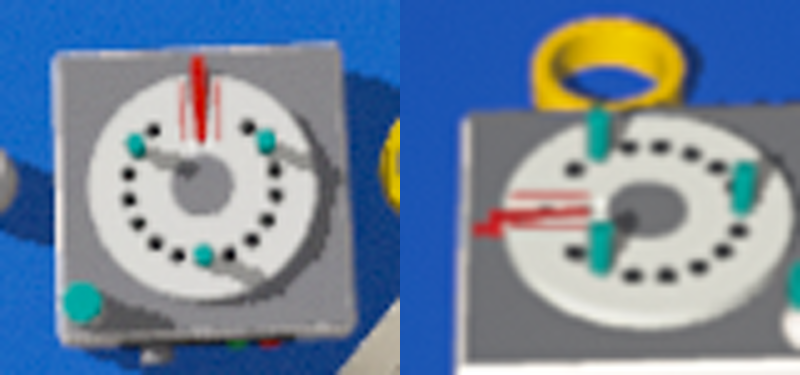

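The pin now stands in the notch, between the red lines at top crop (198,100) and side crop (545,213). The plate is down, the arm is clear, and the pot and yellow tape look unmoved.

```bash
python3 -c "
from rig import job
print(job.finish_job())"
```

```text
the job is handed in; nothing more can be done
None
```

The carousel is turned onto the drive pin and pressed home, and the job is handed in; no verdict was reported back.

- **Turning:** With the shut fingertip behind one teal post, I turned the plate about 174° counter-clockwise. The force was about 1 N or less at every reading I took, which was only at the end of each move. A clear top view then put the notch within about 0.3° of the pin.
- **Pressing:** I pressed on the middle until it stopped hard with the fingertip at 72 mm, the height given for fully home. The force there was 12 N, and a final 1 mm nudge raised it to 24 N with almost no further movement.
- **Last checks:** The final pictures show the pin standing in the notch between the red lines and the arm well clear. The sample pot and yellow tape show no visible movement. I did not photograph the other items again at the end, but the arm's path stayed clear of them. The clock read about 18 s.

No check failed. The only disagreements were side-view scatter: single post readings differed by a few degrees and one reading of the pin was clearly off, so I relied on the top view.

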